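# Clamp the spice jar with a latching one-hand jar clamp

## Robot

A 6-joint arm with a two-finger parallel gripper is mounted at the origin on a cart in front of the work surface, level with it; the furniture and walls round the work are solid. World frame = base frame: x ahead of the robot, y to its left, z up, the work surface at z = 0. Lengths are in mm, angles in rad, forces in N, time in s.
With the tool pointing down it reaches from about 375 to 975 mm from the base axis. Payload 3.8 kg.
Tool frame: the origin (TCP) lies midway between the tips of the shut fingers; the grasp point (between the pads) lies 19 mm behind it (r.tcp_to_grasp is the distance from the TCP to the grasp point, in mm); z points along the fingers, y is the direction in which the jaws open and shut (so a half turn about z gives the same grasp; the last joint's range is limited). The gripper opens to 85 mm and grips with 20 to 120 N. Pads are 22 mm wide; open, the fingers measure 114 mm over their backs; the gripper's body (76 mm by 85 mm) begins 54 mm behind the grasp point. The pads swing forward as they close: fully open they stand 13 mm farther back than shut.
Start: joints at [1.287, 0.264, 1.604, -0, 1.274, -0.037], TCP at [164.902, 654.542, 231.28] pointing down, gripper open.
Joint ranges: [-2.63, 2.63], [-0.94, 2.18], [0.31, 2.57], [-1.31, 4.45], [0, 2.66], [-2.55, 2.55]. Speed limits (rad/s): [2.57, 2.57, 3.14, 3.14, 3.14, 3.14].

## Interface

Orientations are given as a rotation vector (axis times angle).
In Python, from plant import r, cams, workorder gives the robot as it stands. The module is installed in compiled form; this text tells all that it offers. Calls block until the motion is done:
- r.goto(position, orientation): joint-space move of the TCP to a pose.
- r.movel(position, rotation=None, v=150): straight line of the TCP; rotation=None keeps the orientation; v is the mean speed in mm/s.
- r.move_joints(angles): joint-space move.
- r.gripper_to(opening): finger opening in mm; the grip force is fixed at half the most; returns when the fingers have stopped.
- r.pause(seconds).
- r.solve_ik(position, orientation): joint angles nearest the present ones, or None.
- cams.grab_frame(name): name is "scene" or "side" or "wrist"; returns the picture (384x512x3 uint8, blue, green, red); there is no depth.
- cams.camera_params(name): a dict with "K" (3x3 intrinsics, pixels), "R" (3x3) and "t" (3): a world point X has camera coordinates R X + t. Camera axes: x right, y down, z forward; pixel columns grow to the right and rows downward; lengths in mm; the calibration is good to about 2 mm. A picture is of the moment at which its call begins: read the wrist's pose just before it. camera_params takes no time and is no camera call; for the wrist camera it gives the pose at the moment of the call.
A pose or a line that the arm cannot do raises r.MotionError and nothing moves.
- workorder.close_job(): hands the job in, once; it reports no verdict.
Readings, each from a call of its own:
- r.get_time_s(): time.
- r.get_q(): joint angles.
- r.get_joint_velocities(): joint speeds.
- r.get_joint_efforts(): joint torques, N m.
- r.get_eef_pos(): TCP position.
- r.get_tool_rot(): TCP orientation.
- r.get_ft_force(): force on the tool from outside, world axes, zero at the start.
- r.get_torque(): the same for the moment, N m.
- r.get_width(): finger opening in mm.
Only numpy, scipy, OpenCV 4.12 (cv2) and the standard library are available. Lean on these libraries where they do the work, as an engineer would, in place of code of your own. Each camera call takes 0.05 s, during which the arm holds its last target. There are 200 camera calls.

## Task

Ready the spice jar for one-handed opening: draw the jar clamp's sprung jaw back by its handle until its catch holds it by itself, without forcing it against the end stop. Then stand the jar on the seat against the two rest pins, let go, and press the trigger so that the jaw closes and grips the jar. Leave the other things alone.

Things in the scene. Friction and masses are not known exactly. Their poses are not given: they have to be found in the camera images.
- clamp: The jar clamp: a pale wooden board 260 x 180 x 12 mm, fixed on the worktop, with a steel jaw bar, two upright dark rest pins, a steel catch and a round trigger button. Origin: centre of the board's underside; x along its long side (away from the robot at yaw 0), y to the left, z up.
- pivot (a point): The jaw's vertical pivot axis, at the board's top, far right (x +100, y -35 mm in the board frame). The jaw bar lies 34 to 46 mm above the worktop and reaches 171 mm from here, with a catch tooth under its free end at 165 mm. At joint angle q it points along (-cos(q-0.6), -sin(q-0.6)) in the board frame.
- jaw (a joint): Jaw angle, rad: 0 closed and empty (start), about 0.12 on the seated jar; grows as the handle is drawn to the board's -y side. A spring closes it (5 N at the handle closed, 7 N at 0.6); an oil damper lets it close in 1 to 2 s and adds 1 N per 12 mm/s of handle speed. It catches somewhere between 0.48 and 0.72, differently on each clamp: not measured, to be felt. Let go uncaught, it closes again.
- handle (a point): The jaw's handle: an upright round black post 14 mm thick, 135 mm from the pivot, standing on the bar from 46 to 86 mm above the worktop; the point is on its axis, 66 mm up. Drawn back, it feels 3 to 6 N more as the tooth rides up the sprung catch, drops behind it, and 2 mm on meets a rubber end stop (about 5 to 6 N per mm). 12 to 16 N on the handle in all is enough.
- end_stop (a joint): How far the jaw's tooth has squeezed the rubber end stop, m: 0 until they touch. More than 0.003 (about 20 N on the handle in all) damages it. It stands on the same block as the catch, at the right edge of the board.
- seat (a point): Centre of the jar's underside when it touches both rest pins, on the board's top (12 mm above the worktop), in the middle of a thin dark disc 52 mm wide. The pins are 12 mm thick, 34 mm high over the board; their axes are 29 mm from here toward 27 and 97 degrees from the board's x. The jaw pushes the jar toward 62 degrees, so up to 12 mm short of the pins is corrected. Grip along 153 degrees to clear all.
- trigger (a joint): How far the trigger button is pressed, m: 0 up, 0.011 fully down. More than 0.009 (4 to 7 N) drops the catch and frees the jaw; it springs up again. It also dips by itself while the tooth rides over the catch. More than 28 N damages it.
- trigger_top (a point): Centre of the top of the trigger button: a round black cap 24 mm wide in a grey collar, at the board's near left part (x -105, y +30 mm in the board frame); 48 mm above the worktop when up.
- jar_mid (a point): Centre of the spice jar, half-way up: a round jar 46 mm in diameter and 98 mm high with a white cap, about 0.11 kg, standing upright on the worktop; z is its axis.
- mug: Bystander: speckled mug, 78 mm wide, 100 mm high; origin at its underside.
- salt_shaker: Bystander: salt shaker with a domed top, 44 mm wide, 90 mm high; origin at its underside.
- tin: Bystander: flat round food tin, 86 mm wide, 40 mm high; origin at its underside.

How it is judged (in metres and radians):
On the way, in this order (a step that is already met when the one before it is completed fails the run):
1. the jaw is drawn back and held by its catch, with the robot off it (value of joint jaw above 0.45 rad and velocity of joint jaw between -0.05 and 0.05 rad/s and contact force between each of the arm, the fingers and jaw below 0.1 N), for 0.6 s.
2. the jar stands upright on the seat, let go, with the jaw still held back (value of joint jaw above 0.45 rad and velocity of joint jaw between -0.05 and 0.05 rad/s and horizontal distance between jar_mid and seat below 0.018 m and z of jar_mid in the frame of seat below 0.053 m and angle between jar_mid's own z axis and vertical below 0.1 rad and contact force between each of the arm, the fingers and spice_jar below 0.1 N), for 0.3 s.
3. the trigger button is pressed (value of joint trigger above 0.006 m), for 0.02 s.
At the end, for the whole second after the job is handed in: The jar stands upright (within 0.1 rad) on the board within 6 mm of the seat, at rest, pressed against the rest pins by the jaw (jaw at 0.06 to 0.20 rad, pressing with more than 2 N), and the trigger button is up again (within 3 mm) (value of joint jaw between 0.06 and 0.2 rad and contact force between jaw and spice_jar above 2 N and horizontal distance between jar_mid and seat below 0.006 m and z of jar_mid in the frame of seat below 0.053 m and angle between jar_mid's own z axis and vertical below 0.1 rad and linear speed of spice_jar below 0.02 m/s and value of joint trigger below 0.003 m); the robot touches nothing.
It fails at once if the jaw is forced against its end stop, squeezing it by more than 3 mm (value of joint end_stop above 0.003 m).
It fails at once if the trigger is pressed with more than 28 N (contact force between any of the arm, the fingers and trigger above 28 N).
It fails at once if the jar is tipped over (angle between jar_mid's own z axis and vertical above 0.6 rad).
It fails at once if the mug, salt shaker or tin is displaced by more than 2 cm (distance of any of mug, salt_shaker, tin from where it was at the start of the episode above 0.02 m).
It also fails if it takes over 72 s, if anything falls off the work surface, if the arm or the gripper's body presses on something with over 40 N, if the wrist force passes 120 N, or if a joint passes its speed limit or range.

## Working session

There is one attempt and no reset: what is moved stays moved. The work goes in short steps, each a Python script; the robot and the scene stay as the last script left them, time stands still between calls to the robot, and variables do not carry over. Pictures are saved under pics/ and viewed, on a budget of 10 in all, crops included, one or two more only if the job needs it, and the job is handed in when it is done.

```bash
mkdir -p pics; ls
python3 - <<'E'
from plant import r,cams
import cv2,numpy as np
ims=[]
for n in("scene","side"):
    im=cams.grab_frame(n);cv2.imwrite(f"pics/raw_{n}.png",im)
    cv2.imwrite(f"pics/{n}0.png",cv2.resize(im,(800,600),interpolation=cv2.INTER_CUBIC))
    p=cams.camera_params(n);print(n,p["K"].tolist(),(-p["R"].T@p["t"]).round(),p["R"].round(2).tolist())
print(r.get_time_s(),r.get_tool_rot(),r.get_ft_force(),r.tcp_to_grasp)
E
```

```text
pics
scene [[368.95851343360175, 0.0, 258.42407497597054], [0.0, 368.95851343360175, 187.88750241826324], [0.0, 0.0, 1.0]] [ -64. -565.  629.] [[0.61, -0.79, -0.02], [-0.47, -0.34, -0.82], [0.64, 0.51, -0.57]]
side [[420.4901462363095, 0.0, 254.38648121972946], [0.0, 420.4901462363095, 193.40858385930932], [0.0, 0.0, 1.0]] [ 536.  736. 1027.] [[-1.0, -0.03, 0.0], [-0.02, 0.76, -0.64], [0.02, -0.64, -0.76]]
0.1 [-0.38659753 -3.11739388  0.00314057] [-0.42023553 -1.05598496 -0.08938263] 18.700000000000003
```

View pics/scene0.png

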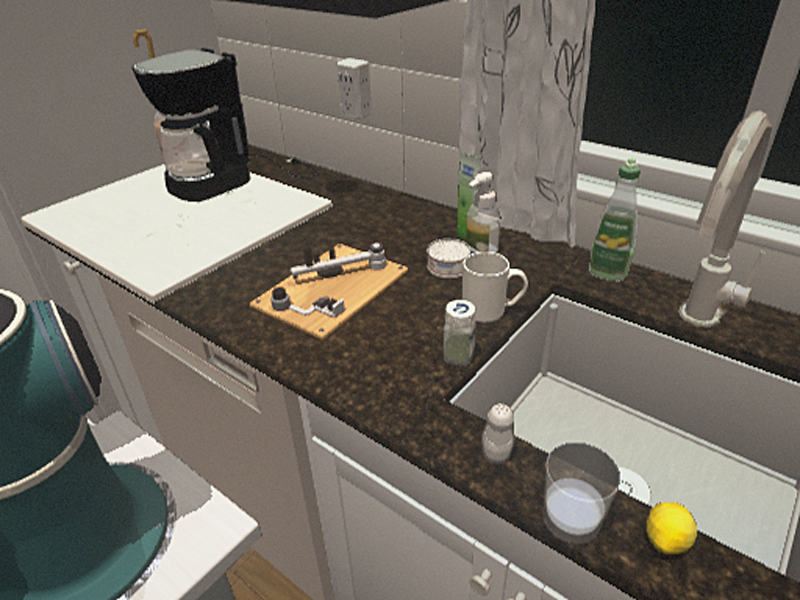

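View pics/side0.png

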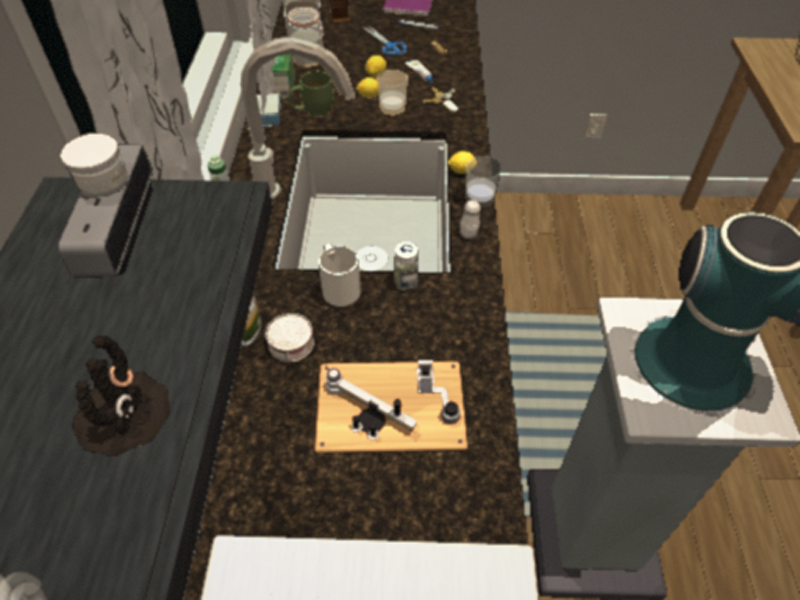

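The side view shows the board at about (318–467, 362–450), with handle (397,407), trigger (451,411) and pivot (333,376). The jar is at (406,265) with its cap around (406,249), next to the sink. In the scene view the jar cap is at (460,307). All pixels are in the 800x600 picture. Next I localise roughly.

```bash
cat > h.py <<'E'
import numpy as np,cv2
from plant import r,cams
from scipy.spatial.transform import Rotation as Ro
def ray(p,uv):
    d=p["R"].T@np.linalg.solve(p["K"],[uv[0],uv[1],1.]); return -p["R"].T@p["t"],d/np.linalg.norm(d)
def plane(p,uv,z):
    c,d=ray(p,uv); return c+d*(z-c[2])/d[2]
def tri(obs):
    A=np.zeros((3,3));b=np.zeros(3)
    for p,uv in obs:
        c,d=ray(p,uv);M=np.eye(3)-np.outer(d,d);A+=M;b+=M@c
    X=np.linalg.solve(A,b)
    return X,[np.linalg.norm(np.cross(X-ray(p,uv)[0],ray(p,uv)[1])) for p,uv in obs]
def proj(p,X):
    x=p["K"]@(p["R"]@np.asarray(X,float)+p["t"]);return x[:2]/x[2]
def down(yaw):  # tool y axis (opening) along world angle yaw
    y=np.array([np.cos(yaw),np.sin(yaw),0]);z=np.array([0,0,-1.]);x=np.cross(y,z)
    return Ro.from_matrix(np.c_[x,y,z]).as_rotvec()
def board(im,p,z=12.):
    hsv=cv2.cvtColor(im,cv2.COLOR_BGR2HSV)
    m=cv2.inRange(hsv,(8,80,110),(25,255,255));m=cv2.morphologyEx(m,cv2.MORPH_OPEN,np.ones((3,3)))
    c=max(cv2.findContours(m,0,2)[0],key=cv2.contourArea)
    P=np.array([plane(p,uv,z)[:2] for uv in c[:,0]],np.float32)
    return cv2.minAreaRect(P)
E
python3 - <<'E'
from h import *
for n in("scene","side"):
    p=cams.camera_params(n);im=cv2.imread(f"pics/raw_{n}.png")
    print(n,board(im,p))
S=cams.camera_params("scene");D=cams.camera_params("side");k=.64
for nm,a,b in(("captop",(460,307),(406,247)),("handle top",(334,253),(397,402)),("trig",(280,293),(451,407)),("pivotcap",(377,247),(333,373)),("salt",(501,408),(472,206)),("mugtop",(487,262),(339,258)),("tin",(449,243),(290,329))):
    print(nm,[np.round(x,1) for x in tri([(S,np.array(a)*k),(D,np.array(b)*k)])])
w=cams.camera_params("wrist");R=Ro.from_rotvec(r.get_tool_rot()).as_matrix()
print("cam in tool",R.T@(-w["R"].T@w["t"]-r.get_eef_pos()),"\n",(w["R"]@R).round(3),w["K"])
E
```

```text
scene ((566.3470458984375, 111.227294921875), (264.8875732421875, 185.2624969482422), 3.1626474857330322)
side ((67.7423095703125, -285.1711120605469), (369.760009765625, 555.3299560546875), 89.9906005859375)
captop [array([ 547.2, -189.7,  100.6]), array([0.6, 0.6])]
handle top [array([572. , 129.2,  62.2]), array([21.9, 21.9])]
trig [array([462.5, 137.3,  40.6]), array([2., 2.])]
pivotcap [array([670.9,  82.7,  54.6]), array([1.4, 1.4])]
salt [array([ 411. , -337.4,   84.1]), array([3.8, 3.8])]
mugtop [array([ 679.1, -156.8,  101.5]), array([2.8, 2.8])]
tin [array([764.8, -20. ,  50.8]), array([5.4, 5.4])]
cam in tool [  71.14714777    0.27447135 -143.07422446] 
 [[ 0.     1.    -0.   ]
 [-0.961  0.    -0.276]
 [-0.276  0.     0.961]] [[342.31758056   0.         250.87388841]
 [  0.         342.31758056 191.93351867]
 [  0.           0.           1.        ]]
```

Run:
```python
from h import *
import json
J={}
for i,(x,y) in enumerate(((450,110),(450,-30))):
    r.goto([x,y,230],down(np.pi/2)); r.pause(.2)
    p=cams.camera_params("wrist");im=cams.grab_frame("wrist")
    cv2.imwrite(f"pics/raw_w{i}.png",im);J[i]={k:np.asarray(v).tolist() for k,v in p.items()}
    print(board(im,p),r.get_time_s(),r.get_q().round(2))
    cv2.imwrite(f"pics/w{i}.png",cv2.resize(im,(800,600),interpolation=cv2.INTER_CUBIC))
json.dump(J,open("w.json","w"))
```

```text
((566.3433227539062, 118.71839141845703), (259.81585693359375, 184.35861206054688), 2.857814073562622) 2.55 [ 0.19 -0.14  2.04  0.    1.25 -1.38]
((566.7169799804688, 115.81394958496094), (260.7977294921875, 180.9473876953125), 2.8240747451782227) 3.4167 [-0.12 -0.17  2.06  0.    1.25 -1.69]
```

View pics/w0.png

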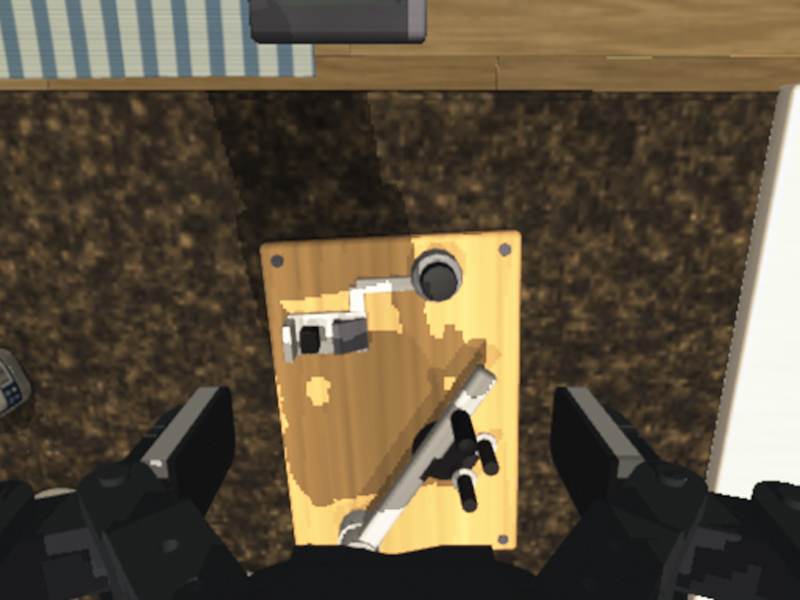

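View pics/w1.png

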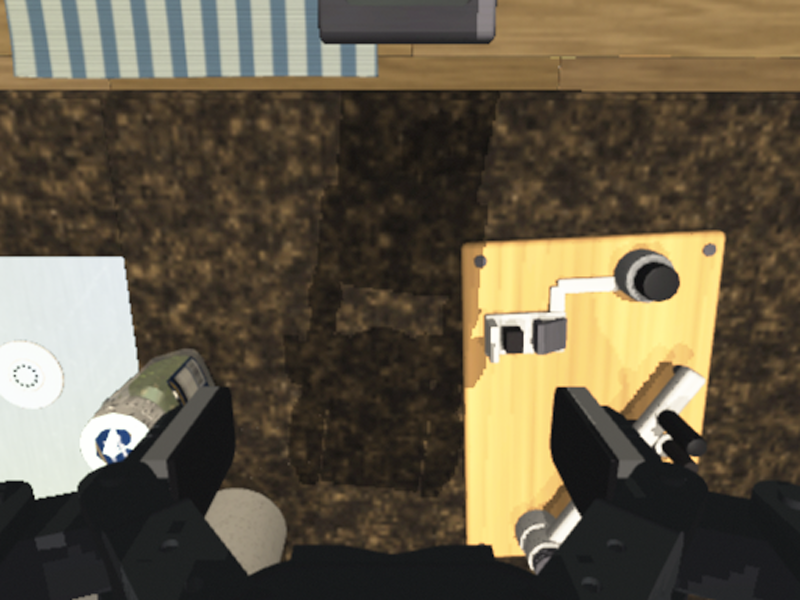

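w0 shows board near corners (262,243) and (521,231), the trigger cap at (438,281), the handle leaning from (460,415) to its top at about (467,449), and pin tops at about (491,470) and (469,507). w1 shows corners (463,243) and (724,231), the cap at (656,281), and the jar with its cap at (115,442), base at the upper right.

Run:
```python
from h import *
import json
J={int(k):{a:np.array(b) for a,b in v.items()} for k,v in json.load(open("w.json")).items()}
W0,W1=J[0],J[1];S=cams.camera_params("scene");D=cams.camera_params("side");k=.64
f=lambda p,uv,z:plane(p,np.array(uv)*k,z).round(1)[:2]
print("corners",[f(W0,a,12) for a in((262,243),(521,231),(515,549))],[f(W1,a,12) for a in((463,243),(724,231),(466,556))])
print("screws",[f(W0,a,12) for a in((277,261),(505,249),(503,539))],[f(W1,a,12) for a in((480,262),(710,250))])
print("trig",tri([(W0,np.array((439,281))*k),(W1,np.array((657,281))*k)]),f(W0,(439,281),48),f(W1,(657,281),48),f(D,(451,407),48),f(S,(280,292),48))
print("handle",f(W0,(467,449),86),"pins",f(W0,(491,470),46),f(W0,(469,507),46))
print("jar",f(W1,(115,442),98),f(D,(406,247),98),f(S,(460,307),98),tri([(W1,np.array((115,442))*k),(D,np.array((406,247))*k),(S,np.array((460,307))*k)]))
for yaw in(2.7,2.85,3.1):
    c,s=np.cos(np.radians(yaw)),np.sin(np.radians(yaw));B=lambda x,y:(np.array([566.5,116.5])+[c*x-s*y,s*x+c*y]).round(1)
    P=np.array([100,-35]);print(yaw,"trig",B(-105,30),"pivot",B(*P),"handle",B(*(P+135*np.array([-np.cos(.6),np.sin(.6)]))))
```

```text
corners [array([442.3,  22.7]), array([433.9, 198.6]), array([692.4, 211.3])] [array([442.2,  20.2]), array([433.6, 196.7]), array([699.4,  32.6])]
screws [array([454.8,  32.2]), array([446.2, 188.5]), array([682.8, 201. ])] [array([455.4,  32.4]), array([446.7, 189.4])]
trig (array([461.51255071, 141.31373522,  40.97704829]), [np.float64(0.10961161144670602), np.float64(0.10961161144665761)]) [459.9 140.7] [459.7 137.7] [461.4 143. ] [460.1 130.4]
handle [555.4 156.9] pins [596.6 180.8] [626.9 166.6]
jar [ 543.9 -188.4] [ 546.8 -191.7] [ 550.9 -187.9] (array([ 546.16084914, -189.42873704,   99.4784253 ]), [np.float64(2.8881176100735897), np.float64(0.8451889851474516), np.float64(2.0705270645069778)])
2.7 trig [460.2 141.5] pivot [668.   86.2] handle [553.2 157.1]
2.85 trig [460.1 141.2] pivot [668.1  86.5] handle [553.  157.1]
3.1 trig [460.  140.8] pivot [668.2  87. ] handle [552.9 157. ]
```

Trigger, handle and pins agree with the board at (566.4, 116.5), yaw 2.8°, to within about 2 mm, and both pins give seat (601.6, 152.2). I'll cage the handle between half-open fingers, draw it along its arc, and feel for the catch.

```bash
cat >> h.py <<'E'
BC=np.array([566.4,116.5]);BY=np.radians(2.8)
def B(x,y): return BC+[np.cos(BY)*x-np.sin(BY)*y,np.sin(BY)*x+np.cos(BY)*y]
PIV=B(100,-35);SEAT=np.array([601.6,152.2]);TRIG=np.array([460.2,141.])
def hnd(q,rad=135.): a=q-.6+BY; return PIV-rad*np.array([np.cos(a),np.sin(a)])
def tan(q): a=q-.6+BY; return np.array([np.sin(a),-np.cos(a)])   # opening direction
def hyaw(q): return q-.6+BY+np.pi/2
E
python3 - <<'E'
from h import *
Z=52
r.gripper_to(30)
r.goto([*hnd(0),140],down(hyaw(0)));print(r.get_q().round(2))
r.movel([*hnd(0),Z],v=120);r.pause(.3)
f0=np.mean([r.get_ft_force() for _ in range(5)],0);np.save("f0.npy",f0);print("f0",f0.round(2),r.get_width(),r.get_eef_pos().round(1))
off=0
# lead: trailing finger comes up, then 60 mm draw; poses parametrised by q of TCP
for s in list(range(6,67,6)):
    q=s/135
    r.movel([*hnd(q),Z],down(hyaw(q)),v=25)
    F=r.get_ft_force()-f0
    print(s,"Ft",-round(F[:2]@tan(q),2),F.round(1),round(r.get_time_s(),2))
E
```

```text
[ 0.23  0.15  1.92 -0.    1.08 -0.79]
f0 [-0.16 -0.45 -0.3 ] 30.02313890466884 [553.5 157.3  52.8]
6 Ft 0.07 [-0.3  0.2 -0.3] 6.49
12 Ft 4.91 [ 2.5  4.2 -1.2] 6.88
18 Ft 5.14 [ 2.6  4.4 -1.2] 7.28
24 Ft 5.05 [ 2.5  4.4 -2.1] 7.67
30 Ft 5.93 [ 2.7  5.4 -0.8] 8.06
36 Ft 6.7 [ 4.1  5.8 -1.9] 8.45
42 Ft 6.38 [ 3.1  5.8 -1.1] 8.84
48 Ft 5.48 [ 2.1  5.2 -1.5] 9.23
54 Ft 6.69 [ 3.4  6.2 -1.6] 9.62
60 Ft 6.75 [ 2.1  6.6 -1.5] 10.02
66 Ft 5.32 [ 3.5  5.1 -1.5] 10.41
```

Run:
```python
from h import *
Z=52;f0=np.load("f0.npy");s=66;peak=0;low=99;log=[]
while s<110:
    s+=.5;q=s/135
    r.movel([*hnd(q),Z],down(hyaw(q)),v=8)
    v=[]
    for _ in range(5): v.append(-(r.get_ft_force()-f0)[:2]@tan(q)); r.pause(.015)
    F=np.mean(v);log.append((s,round(F,1)))
    peak=max(peak,F)
    if F<peak-2: low=min(low,F)
    if F>13.5 or (peak>9 and low<peak-2 and F>low+4): break
print(log,"peak",peak,"low",low,r.get_time_s(),r.get_eef_pos().round(1))
```

```text
[(66.5, np.float64(6.0)), (67.0, np.float64(5.7)), (67.5, np.float64(6.1)), (68.0, np.float64(6.0)), (68.5, np.float64(5.7)), (69.0, np.float64(5.6)), (69.5, np.float64(6.3)), (70.0, np.float64(6.3)), (70.5, np.float64(5.9)), (71.0, np.float64(6.2)), (71.5, np.float64(5.7)), (72.0, np.float64(6.0)), (72.5, np.float64(6.0)), (73.0, np.float64(6.4)), (73.5, np.float64(5.7)), (74.0, np.float64(6.0)), (74.5, np.float64(6.4)), (75.0, np.float64(5.9)), (75.5, np.float64(6.1)), (76.0, np.float64(5.8)), (76.5, np.float64(6.3)), (77.0, np.float64(5.9)), (77.5, np.float64(5.9)), (78.0, np.float64(6.2)), (78.5, np.float64(5.9)), (79.0, np.float64(6.3)), (79.5, np.float64(6.5)), (80.0, np.float64(6.3)), (80.5, np.float64(6.2)), (81.0, np.float64(6.0)), (81.5, np.float64(7.3)), (82.0, np.float64(8.0)), (82.5, np.float64(9.7)), (83.0, np.float64(9.7)), (83.5, np.float64(10.1)), (84.0, np.float64(10.1)), (84.5, np.float64(10.4)), (85.0, np.float64(10.4)), (85.5, np.float64(10.5)), (86.0, np.float64(10.9)), (86.5, np.float64(11.1)), (87.0, np.float64(11.0)), (87.5, np.float64(11.1)), (88.0, np.float64(11.1)), (88.5, np.float64(11.4)), (89.0, np.float64(11.2)), (89.5, np.float64(11.4)), (90.0, np.float64(11.5)), (90.5, np.float64(11.3)), (91.0, np.float64(10.9)), (91.5, np.float64(12.2)), (92.0, np.float64(11.7)), (92.5, np.float64(12.3)), (93.0, np.float64(12.3)), (93.5, np.float64(10.3)), (94.0, np.float64(9.8)), (94.5, np.float64(8.8)), (95.0, np.float64(8.0)), (95.5, np.float64(8.3)), (96.0, np.float64(8.0)), (96.5, np.float64(8.0)), (97.0, np.float64(8.3)), (97.5, np.float64(7.8)), (98.0, np.float64(7.4)), (98.5, np.float64(7.0)), (99.0, np.float64(6.1)), (99.5, np.float64(3.0)), (100.0, np.float64(4.7)), (100.5, np.float64(5.9)), (101.0, np.float64(6.7)), (101.5, np.float64(6.6)), (102.0, np.float64(6.5)), (102.5, np.float64(7.1))] peak 12.318804315791812 low 3.0005885364391394 34.7417 [535.6  59.2  52. ]
```

The tooth rode up from s=81 to 93 mm and dropped at 99.5 mm, and what's left is spring force only. Backing off will show whether the catch holds.

Run:
```python
from h import *
Z=52;f0=np.load("f0.npy")
for s in(100,98.5,97,95):
    q=s/135;r.movel([*hnd(q),Z],down(hyaw(q)),v=20);r.pause(.05)
    F=-np.mean([(r.get_ft_force()-f0)[:2] for _ in range(4)],0)@tan(q);print(s,F.round(2))
    if s<=97 and F<1: ok=True
    else: ok=False
if ok:
    s=92;q=s/135;r.movel([*hnd(q),Z],down(hyaw(q)),v=30)
    print((r.get_ft_force()-f0).round(2))
    r.movel([*hnd(q),140],v=150)
    r.goto([480,60,230],down(np.pi/2))
    print(r.get_time_s());im=cams.grab_frame("wrist")
    cv2.imwrite("pics/w2.png",cv2.resize(im,(800,600)));p=cams.camera_params("wrist")
    for q in(.66,.68,.70): print(q,proj(p,[*hnd(q),86])/.64)
```

```text
100 4.38
98.5 -0.14
97 0.73
95 -1.13
[0.62 0.4  0.04]
37.45
0.66 [411.22581434 373.1176312 ]
0.68 [406.5827327  373.62668167]
0.7 [401.95373504 374.22099659]
```

View pics/w2.png

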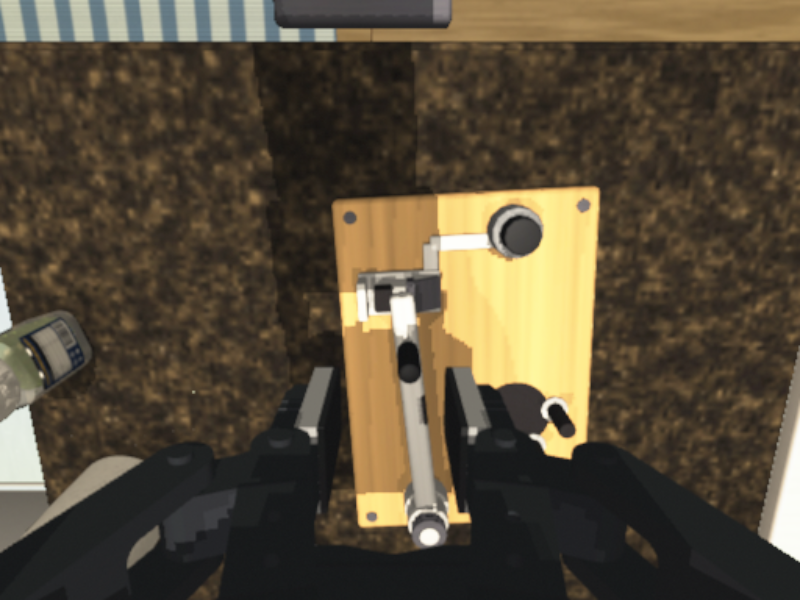

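The jaw is held by its catch: handle top at (409,372) matches q≈0.67, and the force is about zero. The seat disc is visible at about (517,410). Next, the jar.

Run:
```python
from h import *
p=cams.camera_params("wrist");print("seat disc",plane(p,np.array((517,410))*.64,13).round(1))
R=down(np.radians(153-180)+BY);j=[546.3,-189.5]
import threading
r.goto([*j,150],R);r.gripper_to(80)
r.movel([*j,46],v=130)
r.gripper_to(20);print("width",r.get_width())
r.movel([*j,165],v=200)
d=np.radians(62)+BY;T=SEAT-5*np.array([np.cos(d),np.sin(d)])
r.goto([*T,165],R);print(r.get_time_s(),r.get_q().round(2),r.get_width())
for n in("side","scene"):
    im=cams.grab_frame(n);cv2.imwrite(f"pics/{n}3.png",cv2.resize(im[150:340,100:400] if n=="side" else im[100:260,120:372],(600,380)))
```

```text
seat disc [595.3 153.3  13. ]
width 51.416784192396705
42.7833 [ 0.2   0.21  1.8  -0.    1.13  0.62] 51.12457330870442
```

View pics/scene3.png

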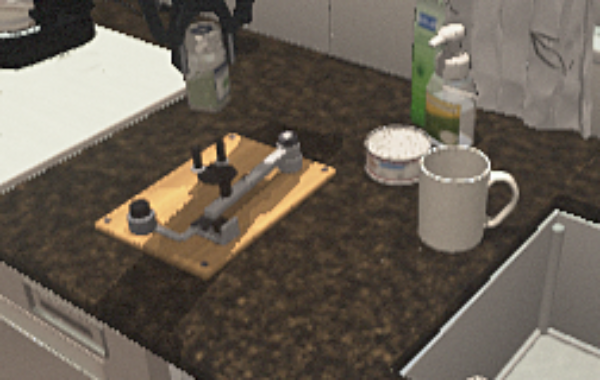

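Gripper width is 51 mm, wider than the 46 mm jar, so I'm checking it for tilt in the side view.

View pics/side3.png

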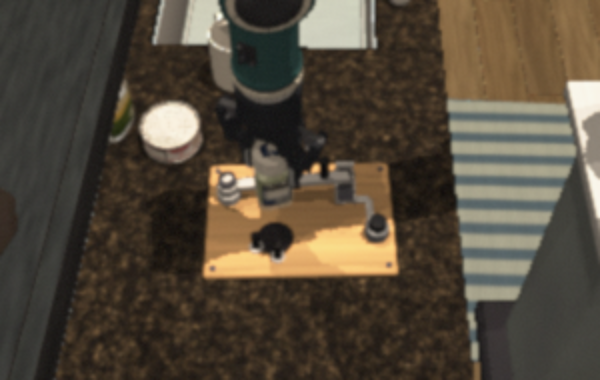

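Run:
```python
from h import *
# predicted jar axis & half-width in scene crop for T, base z=119, upright
S=cams.camera_params("scene");D=cams.camera_params("side")
d=np.radians(62)+BY;T=SEAT-5*np.array([np.cos(d),np.sin(d)])
for z in(119,170,217):
    a=proj(S,[*T,z]);b=proj(D,[*T,z]);print(z,((a-[120,100])*[600/252,380/160]).round(),((b-[100,150])*2).round())
```

```text
119 [208. 102.] [273. 192.]
170 [203.  64.] [271. 169.]
217 [199.  27.] [270. 147.]
```

The jar hangs nearly upright and over the seat, so I'll lower it with force sensing and release.

Run:
```python
from h import *
r.pause(.1);f0=np.mean([r.get_ft_force() for _ in range(4)],0)
d=np.radians(62)+BY;T=SEAT-5*np.array([np.cos(d),np.sin(d)])
r.movel([*T,66],v=120);r.pause(.1)
z=66
while z>58:
    z-=1;r.movel([*T,z],v=15);F=(r.get_ft_force()-f0);print(z,F.round(1))
    if F[2]>4: break
r.gripper_to(72);print(r.get_width())
r.movel([*T,150],v=130)
r.goto([470,40,230],down(np.pi/2));print(r.get_time_s())
p=cams.camera_params("wrist");im=cams.grab_frame("wrist");cv2.imwrite("pics/w4.png",cv2.resize(im,(800,600)))
print(p["K"].tolist(),[ (proj(p,[*X,z])/.64).round() for X,z in((T,12),(T,110),(SEAT,110),(hnd(.67),86))])
```

```text
65 [-1.7  0.3 -0.2]
64 [-0.2  0.4  0.1]
63 [-1.3  0.5  0.1]
62 [-1.5  0.1  0.5]
61 [-0.8  0.7  0.7]
60 [-0.4  0.  -0.4]
59 [-3.3 -1.1  7.5]
71.74087468659042
48.8667
[[342.31758055952736, 0.0, 250.87388841404797], [0.0, 342.31758055952736, 191.93351867244857], [0.0, 0.0, 1.0]] [array([534., 424.]), array([578., 509.]), array([585., 512.]), array([443., 387.])]
```

View pics/w4.png

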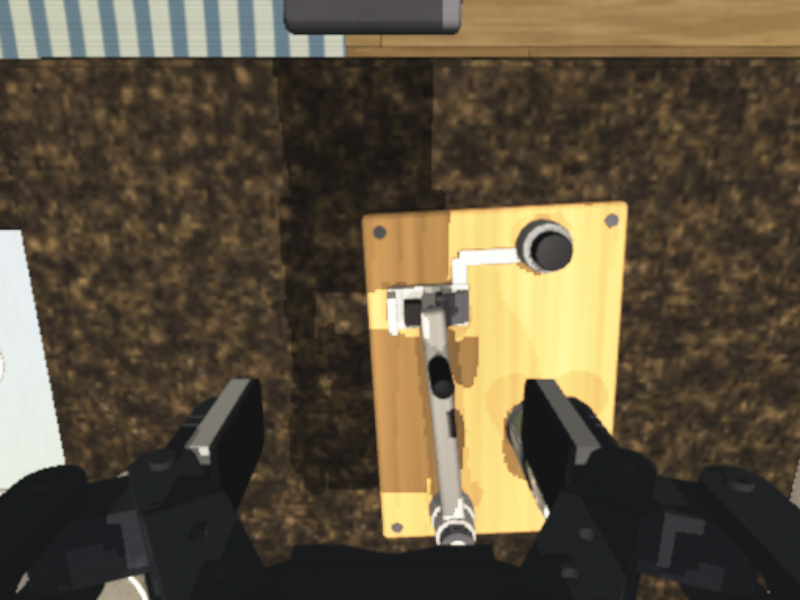

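The jaw is still latched (handle top at (441,387), as predicted). The jar stands at the seat, partly hidden by a finger. I'm cross-checking its position with the fixed cameras.

Run:
```python
from h import *
out=[]
for n in("scene","side"):
    p=cams.camera_params(n);im=cams.grab_frame(n);c=proj(p,[*SEAT,60]).astype(int)
    x0,y0=c[0]-50,c[1]-60
    k=cv2.resize(im[y0:y0+120,x0:x0+100],(400,480),interpolation=cv2.INTER_CUBIC);out.append(k)
    print(n,x0,y0,[((proj(p,[*SEAT,z])-[x0,y0])*4).round() for z in(12,110)])
cv2.imwrite("pics/c5.png",np.hstack(out))
```

```text
scene 158 99 [array([208., 295.]), array([196., 184.])]
side 186 199 [array([203., 280.]), array([198., 202.])]
```

View pics/c5.png

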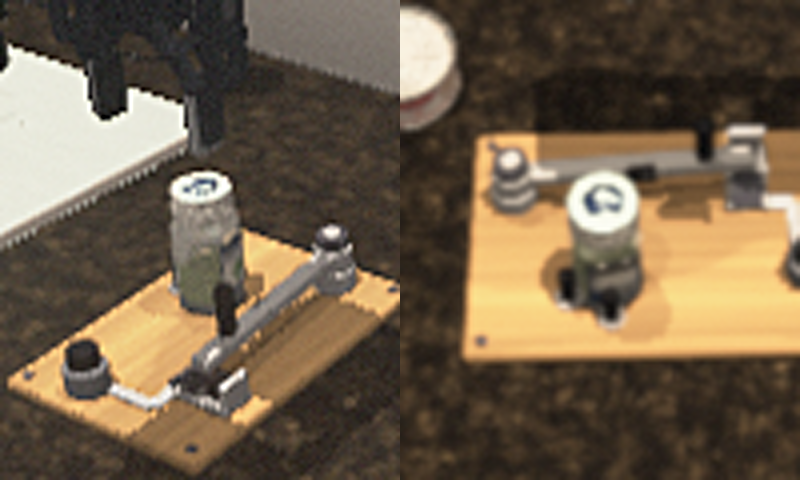

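The jar cap is at (200,187) in scene and (202,201) in side, within about 1 raw pixel of the prediction and upright. Now the trigger.

Run:
```python
from h import *
R=down(np.pi/2)
r.gripper_to(0)
r.goto([*TRIG,75],R);r.pause(.15);f0=np.mean([r.get_ft_force() for _ in range(4)],0)
r.movel([*TRIG,51],v=80);z=51;L=[]
while z>37:
    z-=1;r.movel([*TRIG,z],v=20);F=(r.get_ft_force()-f0)[2];L.append((z,round(F,1)))
    if F>13: break
print(L);r.pause(.5)
r.movel([*TRIG,150],v=120);r.pause(1.5)
r.goto([430,-60,230],R);print(r.get_time_s())
out=[]
for n in("scene","side"):
    p=cams.camera_params(n);im=cams.grab_frame(n);c=proj(p,[*SEAT,60]).astype(int)
    x0,y0=c[0]-50,c[1]-60
    out.append(cv2.resize(im[y0:y0+120,x0:x0+100],(400,480),interpolation=cv2.INTER_CUBIC))
    print(n,[((proj(p,[*X,zz])-[x0,y0])*4).round() for X,zz in((SEAT,110),(hnd(.12),86),(TRIG,48))])
cv2.imwrite("pics/c6.png",np.hstack(out))
```

```text
[(50, np.float64(-0.3)), (49, np.float64(-0.5)), (48, np.float64(0.3)), (47, np.float64(3.6)), (46, np.float64(2.6)), (45, np.float64(1.1)), (44, np.float64(1.5)), (43, np.float64(-0.2)), (42, np.float64(-0.2)), (41, np.float64(2.0)), (40, np.float64(2.6)), (39, np.float64(2.7)), (38, np.float64(4.2)), (37, np.float64(5.6))]
58.525
scene [array([196., 184.]), array([154., 247.]), array([ 75., 346.])]
side [array([198., 202.]), array([286., 212.]), array([412., 243.])]
```

View pics/c6.png

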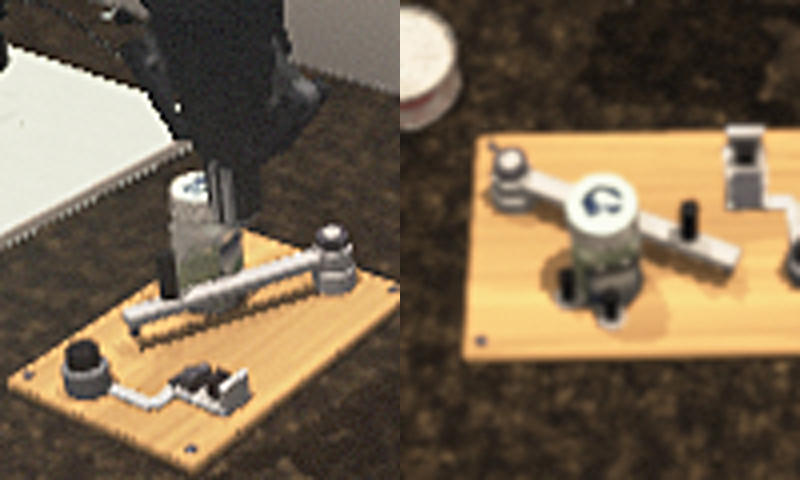

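The jaw has closed onto the jar. I'll check whether it has come to rest and at what angle.

Run:
```python
from h import *
for n,uv in(("scene",(167,253)),("side",(288,207))):
    p=cams.camera_params(n);c=proj(p,[*SEAT,60]).astype(int);x0,y0=c-[50,60]
    X=plane(p,np.array(uv)/4+[x0,y0],86)[:2];v=PIV-X
    print(n,"handle",X.round(1),"q",(np.arctan2(v[1],v[0])-BY+.6).round(3),"rad",np.linalg.norm(v).round(1))
a=[cams.grab_frame(n) for n in("scene","side")];r.pause(1.5)
b=[cams.grab_frame(n) for n in("scene","side")]
out=[]
for n,i,j in zip(("scene","side"),a,b):
    p=cams.camera_params(n);x0,y0=proj(p,[*SEAT,60]).astype(int)-[50,60]
    A,C=[k[y0:y0+120,x0:x0+100] for k in(i,j)]
    print(n,"diff>60:",int((cv2.absdiff(A,C).max(2)>60).sum()),"vs raw crop mean",cv2.absdiff(A,C).mean().round(2))
    out.append(cv2.resize(C,(400,480),interpolation=cv2.INTER_CUBIC))
o=cv2.imread("pics/c6.png");print("vs c6",int((cv2.absdiff(o,np.hstack(out)).max(2)>80).sum()))
print(r.get_time_s())
```

```text
scene handle [545.3 129.4] q 0.214 rad 130.0
side handle [544.1 139. ] q 0.15 rad 134.6
scene diff>60: 25 vs raw crop mean 3.69
side diff>60: 0 vs raw crop mean 1.19
vs c6 120
60.325
```

The fixed views disagree: q is 0.15 in side and 0.21 in scene. Scene also put the trigger about 10 mm low in y, which suggests a bias. There is time for one wrist look to settle it.

Run:
```python
from h import *
r.goto([430,140,230],down(np.pi/2));r.gripper_to(85)
p=cams.camera_params("wrist");im=cams.grab_frame("wrist");cv2.imwrite("pics/w7.png",cv2.resize(im,(800,600),interpolation=cv2.INTER_CUBIC))
np.savez("w7.npz",**p);print(r.get_time_s())
for q in(.08,.12,.16,.2): print(q,(proj(p,[*hnd(q),86])/.64).round(),(proj(p,[*hnd(q,171),46])/.64).round())
print("jar top",(proj(p,[*SEAT,110])/.64).round(),"trig",(proj(p,[*TRIG,48])/.64).round(),(proj(p,[*TRIG,37])/.64).round())
```

```text
61.975
0.08 [403. 467.] [427. 390.]
0.12 [395. 463.] [418. 386.]
0.16 [387. 460.] [408. 382.]
0.2 [379. 457.] [399. 379.]
jar top [411. 569.] trig [392. 312.] [392. 307.]
```

View pics/w7.png

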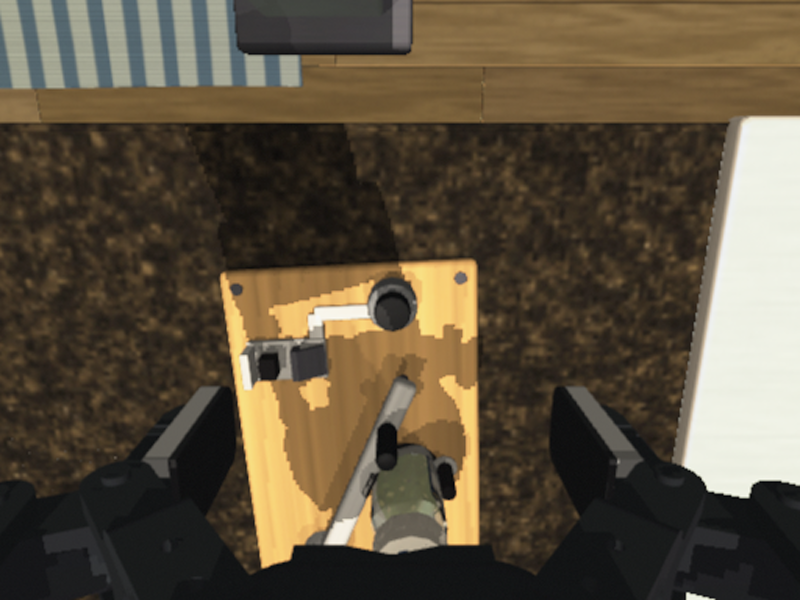

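The wrist view puts the handle top at (386,462), so q≈0.16, with the bar touching the jar and the trigger up. That is slightly more than the nominal 0.12, so I'm checking the jar's silhouette against the seat numerically, with no motion.

Run:
```python
from h import *
p=dict(np.load("w7.npz"));im=cv2.imread("pics/w7.png")
c=-p["R"].T@p["t"]
def sil(X,z):
    d=X-c[:2];D=np.linalg.norm(d);a=np.arctan2(d[1],d[0]);o=[]
    for s in(1,-1):
        b=a+np.pi+s*np.arccos(23/D);o.append(proj(p,[*(X+23*np.array([np.cos(b),np.sin(b)])),z])/.64)
    return np.array(o).round().tolist()
d=np.radians(62)+BY;n=np.array([np.cos(d),np.sin(d)])
for k in(0,-3,-6,-9): print(k,[sil(SEAT+k*n,z) for z in(12,50,75)])
for a in(27,97):
    P=SEAT+29*np.array([np.cos(np.radians(a)+BY),np.sin(np.radians(a)+BY)]);print("pin",a,[(proj(p,[*P,z])/.64).round() for z in(12,46)])
k=im[370:560,300:500];cv2.imwrite("pics/c8.png",cv2.resize(k,(800,600)[:1]+(760,)) if 0 else cv2.resize(k,(630,598),interpolation=cv2.INTER_CUBIC))
```

```text
0 [[[377.0, 471.0], [436.0, 469.0]], [[376.0, 503.0], [441.0, 500.0]], [[374.0, 527.0], [444.0, 524.0]]]
-3 [[[373.0, 470.0], [433.0, 468.0]], [[372.0, 501.0], [437.0, 499.0]], [[370.0, 525.0], [440.0, 523.0]]]
-6 [[[370.0, 468.0], [429.0, 467.0]], [[368.0, 499.0], [433.0, 498.0]], [[366.0, 523.0], [436.0, 522.0]]]
-9 [[[366.0, 466.0], [426.0, 465.0]], [[364.0, 497.0], [429.0, 496.0]], [[362.0, 521.0], [432.0, 520.0]]]
pin 27 [array([425., 501.]), array([428., 530.])]
pin 97 [array([444., 467.]), array([448., 495.])]
```

View pics/c8.png

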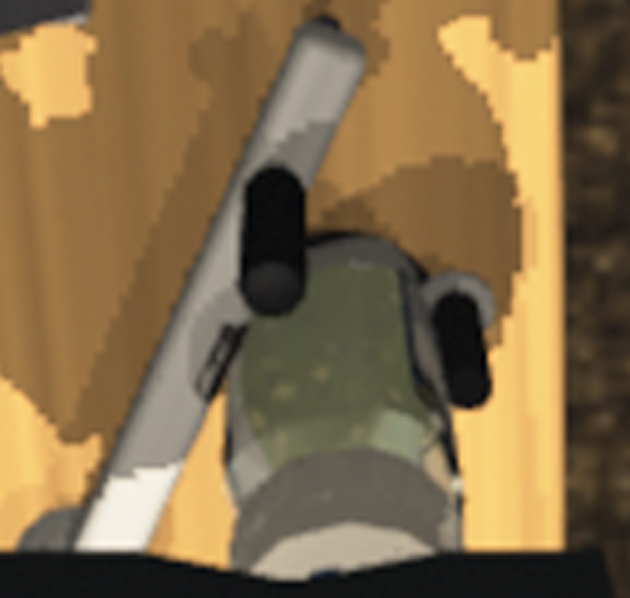

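The jar edges at 75 mm height (374 and 447 px) match the fully seated prediction (374 and 444) within about 1 mm, and the pin matches too. Handing in.

```bash
python3 -c "
from plant import r,workorder
workorder.close_job();print(r.get_time_s())"
```

```text
the job is handed in; nothing more can be done
the job is handed in; nothing more can be done
```

I drew the jaw back, stood the jar on the seat, pressed the trigger, and handed the job in shortly after t ≈ 62 s. `close_job` gives no verdict, so success isn't confirmed.

- **Jaw:** I caged the handle between the fingers and drew it back. The force peaked at 12.3 N, then fell as the tooth dropped behind the catch. I stopped at 7.1 N, and when I backed off the force fell to about zero. The wrist picture showed the jaw held at about 0.67 rad.
- **Jar:** I set it down about 5 mm short of the pins and let go. In the fixed cameras it stood upright within about 3 mm of where I wanted it, with the jaw still held back.
- **Trigger:** I pressed it about 11 mm with at most 5.6 N, and the jaw closed on the jar.
- **Last checks:** The jar's outline matched the fully seated position within about 1 mm. The button was up, nothing was moving, and the robot was clear.

**Checks that disagreed or weren't made:**
- **Jaw angle:** The final angle read 0.15–0.16 rad (side and wrist views) and 0.21 (scene view), against a nominal 0.12 and a limit of 0.20. The scene camera had also put the trigger about 10 mm off, so I trusted the other two.
- **Jar width:** The gripper read 51 mm on the 46 mm jar. I found no clear cause, though the side view allowed a slight tilt in the grip. The jar stood upright once released.
- **Grip force:** I did not measure the jaw's force on the jar.

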